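# Find the gauge case that rattles and hold it out

## Task

Three closed lens-gauge cases lie in the white tray; in one of them the gauge has come out of its holder and rattles. Pick the cases up and shake them to and fro lengthways until you have found and shaken the one that rattles, setting each silent case gently back flat in its own lane of the tray. Finish still gripping the rattling case, held level and still over the middle of the black rubber hand-over mat, at least a hand's breadth (10 cm) above it, for a colleague to take; leave the other things on the bench where they are.

Things in the scene. Friction and masses are not known exactly. Their poses are not given: they have to be found in the camera images.
- case_a: closed hard instrument case, black with a thin steel seam, 156 (x, length) x 52 (y, width) x 38 mm high, flat stiff sides, clasped shut; origin at the centre of its underside, z up; lies in the left (+y) lane of the tray; the three look alike. One of the three, and which one changes, rattles: in it the lens gauge has no holder and lies loose, starting midway; in the other two it is wedged tight
- case_b: closed hard instrument case, black with a thin steel seam, 156 (x, length) x 52 (y, width) x 38 mm high, flat stiff sides, clasped shut; origin at the centre of its underside, z up; lies in the middle lane of the tray; the three look alike. A loose gauge (93 mm long, 120 g) slides 26 mm either way from the middle and knocks on the ends; across it has only 4 mm
- case_c: closed hard instrument case, black with a thin steel seam, 156 (x, length) x 52 (y, width) x 38 mm high, flat stiff sides, clasped shut; origin at the centre of its underside, z up; lies in the right (-y) lane of the tray; the three look alike. Each weighs 0.2 to 0.3 kg with contents; a loose gauge starts to slide at about 0.25 g or 15 degrees; end to end it shifts the moment by about 0.06 N m
- tray: fixed white tray, 186 (x) x 290 (y) mm; origin at the centre of its underside, z up; floor 4 mm thick, rim 14 mm high. Three lanes along x, centred at y = +92, 0, -92 mm, 176 mm long inside, 70 mm wide between spacer blocks 12 mm high that stand only in the last 31 mm at each lane's ends; beside the cases' middles the floor is free. Cases lie lengthways, parallel to the tray
- mat: fixed black ribbed rubber hand-over mat lying on the bench, 140 (x) x 200 (y) x 5 mm; origin at the centre of its underside, z up
- cleaner: loose small clear bottle of lens cleaner with a white cap, standing on the bench, 42 mm across, 125 mm high; origin at the centre of its underside; leave alone
- caliper: loose steel vernier caliper lying flat on the bench, about 220 x 70 x 7 mm, its length along its x axis; origin on its underside at the middle of the beam; leave alone
- screwdriver: loose screwdriver lying on the bench along its x axis, 150 mm long; origin on its underside; leave alone
- dish: loose shallow round steel dish, 80 mm across, 24 mm high, on the bench; origin at the centre of its underside; leave alone
Mind the look-alikes: they are no part of the job. Leave any blue look-alike of the case_c alone. What is shaped like the case_b but orange is not meant.

How it is judged:
On the way, in this order (a step that is already met when the one before it is completed fails the run):
1. off the tray, the loose gauge have slid to one end (+x) of their case (((distance between gauge_loose_c0 and case_a below 0.06 m and z of case_a in the frame of tray above 0.03 m and x of gauge_loose_c0 in the frame of case_a above 0.012 m) or (distance between gauge_loose_c0 and case_b below 0.06 m and z of case_b in the frame of tray above 0.03 m and x of gauge_loose_c0 in the frame of case_b above 0.012 m) or (distance between gauge_loose_c0 and case_c below 0.06 m and z of case_c in the frame of tray above 0.03 m and x of gauge_loose_c0 in the frame of case_c above 0.012 m))).
2. then to the other end of the case (((distance between gauge_loose_c0 and case_a below 0.06 m and z of case_a in the frame of tray above 0.03 m and x of gauge_loose_c0 in the frame of case_a below -0.012 m) or (distance between gauge_loose_c0 and case_b below 0.06 m and z of case_b in the frame of tray above 0.03 m and x of gauge_loose_c0 in the frame of case_b below -0.012 m) or (distance between gauge_loose_c0 and case_c below 0.06 m and z of case_c in the frame of tray above 0.03 m and x of gauge_loose_c0 in the frame of case_c below -0.012 m))).
3. and back again to the first end: the rattling case has been shaken to and fro (((distance between gauge_loose_c0 and case_a below 0.06 m and z of case_a in the frame of tray above 0.03 m and x of gauge_loose_c0 in the frame of case_a above 0.012 m) or (distance between gauge_loose_c0 and case_b below 0.06 m and z of case_b in the frame of tray above 0.03 m and x of gauge_loose_c0 in the frame of case_b above 0.012 m) or (distance between gauge_loose_c0 and case_c below 0.06 m and z of case_c in the frame of tray above 0.03 m and x of gauge_loose_c0 in the frame of case_c above 0.012 m))).
At the end, for the whole second after the job is handed in: The case with the loose gauge is gripped and held still, level within about 14 degrees, its underside more than 80 mm above the bench and its centre within 60 mm (x) and 85 mm (y) of the mat's middle; the two silent cases lie flat on the tray floor, released, within 25 mm of where they began (((distance between gauge_loose_c0 and case_a below 0.06 m and contact force between the fingers and case_a above 2 N and height (world z) of case_a above 0.08 m and angle between case_a's own z axis and vertical below 0.25 rad and linear speed of case_a below 0.05 m/s and x of case_a in the frame of mat between -0.06 and 0.06 m and y of case_a in the frame of mat between -0.085 and 0.085 m and distance of each of case_b, case_c from where it was at the start of the episode below 0.025 m and z of each of case_b, case_c in the frame of tray below 0.008 m and angle between each of case_b, case_c's own z axis and vertical below 0.06 rad and contact force between the fingers and case_b below 0.1 N and contact force between the fingers and case_c below 0.1 N) or (distance between gauge_loose_c0 and case_b below 0.06 m and contact force between the fingers and case_b above 2 N and height (world z) of case_b above 0.08 m and angle between case_b's own z axis and vertical below 0.25 rad and linear speed of case_b below 0.05 m/s and x of case_b in the frame of mat between -0.06 and 0.06 m and y of case_b in the frame of mat between -0.085 and 0.085 m and distance of each of case_a, case_c from where it was at the start of the episode below 0.025 m and z of each of case_a, case_c in the frame of tray below 0.008 m and angle between each of case_a, case_c's own z axis and vertical below 0.06 rad and contact force between the fingers and case_a below 0.1 N and contact force between the fingers and case_c below 0.1 N) or (distance between gauge_loose_c0 and case_c below 0.06 m and contact force between the fingers and case_c above 2 N and height (world z) of case_c above 0.08 m and angle between case_c's own z axis and vertical below 0.25 rad and linear speed of case_c below 0.05 m/s and x of case_c in the frame of mat between -0.06 and 0.06 m and y of case_c in the frame of mat between -0.085 and 0.085 m and distance of each of case_a, case_b from where it was at the start of the episode below 0.025 m and z of each of case_a, case_b in the frame of tray below 0.008 m and angle between each of case_a, case_b's own z axis and vertical below 0.06 rad and contact force between the fingers and case_a below 0.1 N and contact force between the fingers and case_b below 0.1 N))); the arm keeps its last pose, push and grip.
It fails at once if a bystander on the bench is moved more than 30 mm (distance of any of cleaner, caliper, screwdriver, dish from where it was at the start of the episode above 0.03 m).
It fails at once if a case is let fall (over 0.6 m/s out of the grip) ((contact force between the fingers and case_a below 0.1 N and linear speed of case_a above 0.6 m/s) or (contact force between the fingers and case_b below 0.1 N and linear speed of case_b above 0.6 m/s) or (contact force between the fingers and case_c below 0.1 N and linear speed of case_c above 0.6 m/s)).
It also fails if it takes over 70 s, if anything falls off the work surface, if the arm or the gripper's body presses on something with over 40 N, if the wrist force passes 120 N, or if a joint passes its speed limit or range.

## Robot

A 7-joint arm with a two-finger parallel gripper is mounted at the origin on the work surface. World frame = base frame: x ahead of the robot, y to its left, z up, the work surface at z = 0. Lengths are in m, angles in rad, forces in N, time in s.
With the tool pointing down it reaches from about 0.4 to 0.9 m from the base axis. Payload 5.5 kg.
Tool frame: the origin (TCP) lies midway between the tips of the shut fingers; the grasp point (between the pads) lies 19 mm behind it (manip.grip_depth is the distance from the TCP to the grasp point, in m); z points along the fingers, y is the line along which they close (so a half turn about z gives the same grasp; the last joint's range is limited). The gripper opens to 92 mm and grips with 3 to 60 N. Pads are 19 mm wide; open, the fingers measure 130 mm over their backs; the gripper's body (75 mm by 190 mm) begins 47 mm behind the grasp point.
Start: joints at [-0.946, 0.501, -0.427, 1.55, 0.221, 1.138, -0.21], TCP at [0.23, 0.608, 0.188] pointing down, gripper open.
Joint ranges: [-2.88, 2.88], [-0.31, 2.03], [-1.54, 1.56], [0.2, 2.42], [-1.41, 4.55], [0.19, 2.02], [-2.57, 2.57]. Speed limits (rad/s): [2.57, 2.57, 3.14, 3.14, 3.14, 3.14, 3.14].

## Interface

Orientations are given as a unit quaternion [x, y, z, w].
In Python, from bench import manip, effector, viewer gives the robot as it stands. Calls block until the motion is done:
- manip.move_pose(position, orientation): joint-space move of the TCP to a pose.
- manip.servo_line(position, ori=None, vel=0.15): straight line of the TCP; ori=None keeps the orientation; vel is the mean speed in m/s.
- manip.movej(angles): joint-space move.
- effector.open_jaws() and effector.close(f_grip=None): open the fingers fully, or close them until they stop; f_grip is the grip in N (None keeps the last).
- manip.sleep(seconds).
- manip.solve_ik(position, orientation): joint angles nearest the present ones, or None.
- viewer.get_image(name): name is "scene" or "side" or "wrist"; returns the picture (480x640x3 uint8, red, green, blue); there is no depth.
- viewer.get_calibration(name): a dict with "vfov" (degrees; the focal length in pixels is half the picture's height over the tangent of half this angle, whatever the lens; pixels are square), "cx", "cy" (the principal point, pixels), "dist_coeffs" ([k1, k2, p1, p2, k3] as OpenCV has them; the pictures are not rectified), "eye" and "attitude" of the camera in the world. Camera axes: x right, y down, z forward; pixel columns grow to the right and rows downward; lengths in m; the calibration is good to about 2 mm. A picture is of the moment at which its call begins: read the wrist's pose just before it. get_calibration takes no time and is no camera call; for the wrist camera it gives the pose at the moment of the call.
A pose or a line that the arm cannot do raises manip.PlanningError and nothing moves.
- manip.hand_in(): hands the job in; it is judged then, once.
Readings, each from a call of its own:
- manip.current_clock(): time.
- manip.current_q(): joint angles.
- manip.current_joint_velocities(): joint speeds.
- manip.current_tau(): joint torques, N m.
- manip.current_tool_pos(): TCP position.
- manip.current_tcp_rot(): TCP orientation.
- manip.current_force(): force on the tool from outside, world axes, zero at the start.
- manip.current_wrist_torque(): the same for the moment, N m.
- manip.current_finger_gap(): finger opening in m.
- manip.current_gripper_force(): force on a finger pad.
Only numpy, scipy, OpenCV 4.12 (cv2) and the standard library are available. Lean on these libraries where they do the work, as an engineer would, in place of code of your own. Each camera call takes 0.05 s, during which the arm holds its last target. There are 200 camera calls.

## Working session

There is one attempt and no reset: what is moved stays moved. The work goes in short steps, each a Python script; the robot and the scene stay as the last script left them, time stands still between calls to the robot, and variables do not carry over. Pictures are saved under pics/ and viewed, at most 10 in all, crops included, and the job is handed in when it is done.

```bash
mkdir -p pics; ls; python3 - <<'E'
from bench import manip, effector, viewer
import cv2, numpy as np
for n in ("scene","side"):
    im=viewer.get_image(n); cv2.imwrite(f"pics/{n}0.png",im[:,:,::-1]); print(n,viewer.get_calibration(n))
print(manip.current_clock(),manip.current_tcp_rot(),manip.current_tool_pos())
E
```

```text
pics
scene {'vfov': 50.30463774075659, 'cx': 318.2700430081782, 'cy': 241.9191502484659, 'dist_coeffs': array([-0.11646066,  0.        ,  0.        ,  0.        ,  0.        ]), 'eye': array([1.01003893, 0.5715155 , 1.07178931]), 'attitude': array([ 0.32349496,  0.90073813, -0.27071846, -0.10360182])}
side {'vfov': 46.89070465586135, 'cx': 322.8427632231969, 'cy': 236.1648937448932, 'dist_coeffs': array([0.03558425, 0.        , 0.        , 0.        , 0.        ]), 'eye': array([-0.00481107, -0.87923124,  0.84844512]), 'attitude': array([ 0.86494427, -0.22822506,  0.12500594, -0.42913664])}
0.1 [ 1.79883050e-01  9.83687624e-01 -8.47525222e-04 -1.71271530e-04] [0.22986901 0.60725106 0.18699312]
```

View pics/scene0.png

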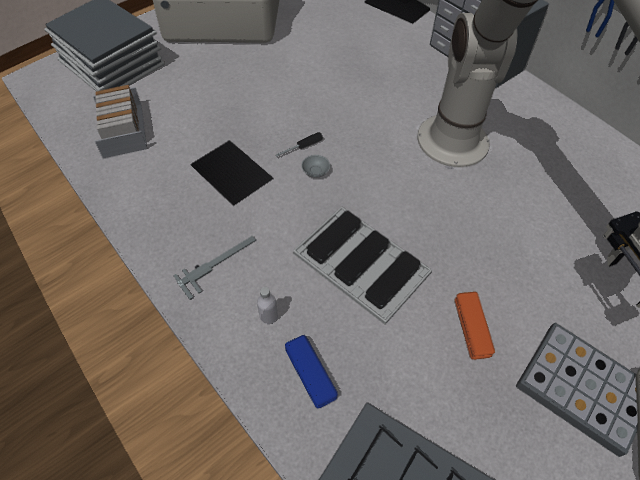

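View pics/side0.png

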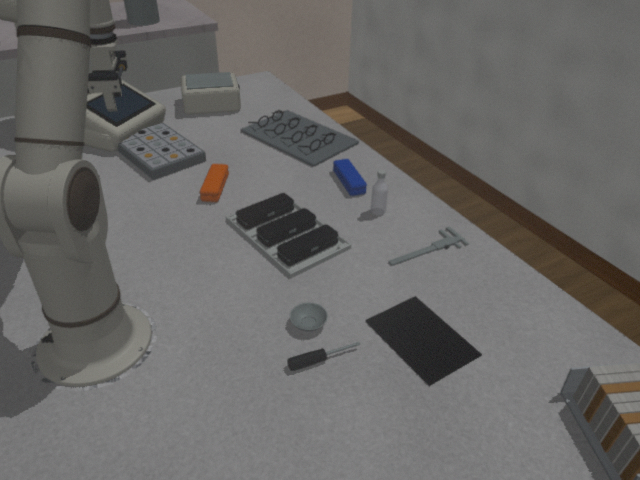

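The black mat is the quad at scene (232,172), and the tray with three black cases is at scene (334,237), (361,258) and (393,279). In the side view these are (265,210), (286,227) and (308,245). The look-alikes are blue at scene (311,370) and orange at scene (475,325). Both lie outside the tray and are the wrong colour, so the three black cases in the tray are the ones meant.

```bash
cat > h.py <<'E'
from bench import manip, effector, viewer
import cv2, numpy as np
from scipy.spatial.transform import Rotation as R
def rays(cal,px):
    f=240/np.tan(np.radians(cal['vfov'])/2)
    K=np.array([[f,0,cal['cx']],[0,f,cal['cy']],[0,0,1]])
    p=cv2.undistortPoints(np.array(px,float).reshape(-1,1,2),K,np.array(cal['dist_coeffs'])).reshape(-1,2)
    d=R.from_quat(cal['attitude']).apply(np.c_[p,np.ones(len(p))])
    return np.array(cal['eye']),d/np.linalg.norm(d,axis=1)[:,None]
def plane(cal,px,z):
    e,d=rays(cal,px); return e+d*((z-e[2])/d[:,2])[:,None]
def tri(c1,p1,c2,p2):
    e1,a=rays(c1,p1); e2,b=rays(c2,p2); out=[]
    for u,v in zip(a,b):
        s=np.linalg.lstsq(np.c_[u,-v],e2-e1,rcond=None)[0]; q1=e1+s[0]*u; q2=e2+s[1]*v
        out.append(np.r_[(q1+q2)/2,np.linalg.norm(q1-q2)])
    return np.array(out)
def blobs(im,mask,amin):
    cs,_=cv2.findContours(mask.astype(np.uint8)*255,cv2.RETR_EXTERNAL,cv2.CHAIN_APPROX_NONE)
    o=[]
    for c in cs:
        if cv2.contourArea(c)>amin:
            m=cv2.moments(c); o.append((np.array([m['m10'],m['m01']])/m['m00'],cv2.contourArea(c),c))
    return o
E
python3 - <<'E'
from h import *
np.set_printoptions(precision=4,suppress=True)
roi={'scene':(180,130,450,330),'side':(215,185,490,390)}
for n in roi:
    im=cv2.imread(f"pics/{n}0.png"); cal=viewer.get_calibration(n)
    x0,y0,x1,y1=roi[n]; g=im.max(2)
    m=np.zeros(g.shape,bool); m[y0:y1,x0:x1]=g[y0:y1,x0:x1]<70
    m=cv2.morphologyEx(m.astype(np.uint8),cv2.MORPH_OPEN,np.ones((3,3)))
    print(n,'table',np.median(g[y0:y1,x0:x1]))
    for c,a,ct in blobs(im,m,250):
        print(c,a,'at z=.023',plane(cal,[c],.023)[0],'rect',cv2.minAreaRect(ct))
        if a>2000:
            q=cv2.approxPolyDP(ct,0.03*cv2.arcLength(ct,True),True)[:,0]
            Q=plane(cal,q,.005); print('mat',Q[:,:2].tolist(),Q.mean(0),np.linalg.norm(Q-np.roll(Q,1,0),axis=1))
cal=viewer.get_calibration('scene')
print('tray',plane(cal,[(343,208),(294,253),(387,321),(431,270)],.014))
s=viewer.get_calibration('side')
print('bystanders', plane(cal,[(267,322),(317,168),(300,146),(215,265)],0)[:,:2])
E
```

```text
scene table 138.0
[392.345  279.5891] 1377.0 at z=.023 [0.4868 0.2343 0.023 ] rect ((392.45025634765625, 279.45477294921875), (24.014413833618164, 63.29850387573242), 42.273685455322266)
[361.2128 257.7789] 1320.0 at z=.023 [0.5029 0.1425 0.023 ] rect ((361.49285888671875, 257.4930419921875), (23.342166900634766, 62.1196403503418), 44.19307327270508)
[333.4691 236.818 ] 1276.5 at z=.023 [0.515  0.0534 0.023 ] rect ((333.7283020019531, 236.7490692138672), (22.97463607788086, 61.36807632446289), 47.48955535888672)
[231.343  172.0645] 2634.0 at z=.023 [ 0.5912 -0.2846  0.023 ] rect ((231.37521362304688, 171.13214111328125), (68.42001342773438, 47.41741180419922), 43.36341857910156)
mat [[0.5240051558089242, -0.40552056580402707], [0.656807649049428, -0.38894065794740873], [0.6416323099294724, -0.2016008971685983], [0.5075739257144881, -0.2177678965976163]] [ 0.5825 -0.3035  0.005 ] [0.1885 0.1338 0.188  0.135 ]
side table 124.0
[306.1856 359.6321] 453.5 at z=.023 [ 0.3365 -0.2616  0.023 ] rect ((306.52752685546875, 359.591796875), (13.505351066589355, 39.17510223388672), 73.300758361816
[... 707 characters left out ...]
 67.38013458251953)
mat [[0.6006564896786426, 0.17620678040364102], [0.5258538653696444, 0.2114310483590599], [0.5736842691318784, 0.24542886268257058], [0.5747170815732985, 0.31413002491883824], [0.40988681317736136, 0.2481998795699768], [0.48752851311430595, 0.2112565337477995], [0.4407980708446526, 0.19101632660604373], [0.4390746267872422, 0.11096427422027555], [0.5715648853261921, 0.12988924550065117]] [0.5138 0.2043 0.005 ] [0.0547 0.0827 0.0587 0.0687 0.1775 0.086  0.0509 0.0801 0.1338]
tray [[ 0.4322 -0.0043  0.014 ]
 [ 0.617   0.0241  0.014 ]
 [ 0.5671  0.3013  0.014 ]
 [ 0.3909  0.2723  0.014 ]]
bystanders [[ 0.7754  0.1247]
 [ 0.3879 -0.1638]
 [ 0.3718 -0.2605]
 [ 0.7835 -0.0784]]
```

Triangulated positions agree with the given sizes: lane pitch is about 92 mm, tray yaw about 8.8°, and mat 134 x 190 mm. Next I move above the tray for a closer look, and check IK for the tilts.

```bash
cat >> h.py <<'E'
YAW=np.radians(8.8)
def ori(flip,tilt=0,yaw=None):
    """tool down, tool y across the cases; tilt>0 lowers the case's +x end"""
    r=R.from_euler('z',YAW if yaw is None else yaw)
    return r*R.from_euler('y',tilt)*R.from_euler('z',np.pi if flip else 0)*R.from_euler('x',np.pi)
def gp(p,o):
    """TCP position that puts the grasp point at p"""
    return np.array(p)+o.apply([0,0,manip.grip_depth])
E
python3 - <<'E'
from h import *
np.set_printoptions(precision=3,suppress=True)
print(manip.grip_depth)
for fl in (0,1):
    for p in ([.49,.235,.2],[.503,.145,.2],[.515,.053,.2],[.58,-.307,.2]):
        for t in (0,.52,-.52):
            o=ori(fl,t); q=manip.solve_ik(gp(p,o),o.as_quat()); print(fl,p,t,None if q is None else np.array(q))
o=ori(1)
t0=manip.current_clock()
manip.move_pose([.46,.14,.30],o.as_quat())
print('t',manip.current_clock()-t0,manip.current_tool_pos(),manip.current_q())
cal=viewer.get_calibration('wrist'); print(cal)
im=viewer.get_image('wrist'); cv2.imwrite('pics/w1.png',im[:,:,::-1])
E
```

```text
0.0188
0 [0.49, 0.235, 0.2] 0 [-0.639  0.287  0.171  1.844 -0.057  1.015 -1.862]
0 [0.49, 0.235, 0.2] 0.52 [-0.566  0.666  0.25   1.395 -0.24   1.618 -1.692]
0 [0.49, 0.235, 0.2] -0.52 [-2.074  0.128  1.505  2.308  0.252  0.362 -2.232]
0 [0.503, 0.145, 0.2] 0 [-0.494  0.252  0.189  1.892 -0.056  1.003 -1.697]
0 [0.503, 0.145, 0.2] 0.52 [-0.466  0.643  0.279  1.441 -0.187  1.604 -1.569]
0 [0.503, 0.145, 0.2] -0.52 [-0.043 -0.013 -0.384  2.328  0.393  0.346 -2.184]
0 [0.515, 0.053, 0.2] 0 [-0.342  0.242  0.218  1.906 -0.062  1.    -1.514]
0 [0.515, 0.053, 0.2] 0.52 [-0.36   0.638  0.314  1.457 -0.136  1.595 -1.439]
0 [0.515, 0.053, 0.2] -0.52 [-0.175 -0.04   0.02   2.355  0.005  0.307 -1.577]
0 [0.58, -0.307, 0.2] 0 [ 0.023  0.544  0.608  1.568 -0.332  1.134 -0.712]
0 [0.58, -0.307, 0.2] 0.52 [ 0.071  0.872  0.492  1.094 -0.07   1.675 -0.924]
0 [0.58, -0.307, 0.2] -0.52 [-0.308  0.718  1.354  1.978 -1.359  1.175  0.206]
1 [0.49, 0.235, 0.2] 0 [-0.171  0.311 -0.392  1.828  0.137  1.029  1.107]
1 [0.49, 0.235, 0.2] 0.52 [-0.145  0.694 -0.422  1.376  0.075  1.609  1.164]
1 [0.49, 0.235, 0
[... 370 characters left out ...]
[0.515, 0.053, 0.2] 0.52 [ 0.07   0.646 -0.344  1.438  0.15   1.611  1.427]
1 [0.515, 0.053, 0.2] -0.52 [-0.371 -0.047  0.212  2.36   0.038  0.308  1.534]
1 [0.58, -0.307, 0.2] 0 [ 0.218  0.497  0.32   1.561 -0.168  1.111  2.301]
1 [0.58, -0.307, 0.2] 0.52 [0.295 0.828 0.037 1.081 0.206 1.699 2.029]
1 [0.58, -0.307, 0.2] -0.52 [ 1.502  0.522 -1.074  1.925  0.218  0.548  2.146]
t 1.9249999999999998 [0.46  0.141 0.3  ] [-0.097  0.076 -0.27   1.818  0.021  1.251  1.352]
{'vfov': 63.311696327964874, 'cx': 322.0613867332377, 'cy': 233.3679189685848, 'dist_coeffs': array([-0.067,  0.   ,  0.   ,  0.   ,  0.   ]), 'eye': array([0.388, 0.13 , 0.498]), 'attitude': array([0.644, 0.752, 0.105, 0.09 ])}
```

View pics/w1.png

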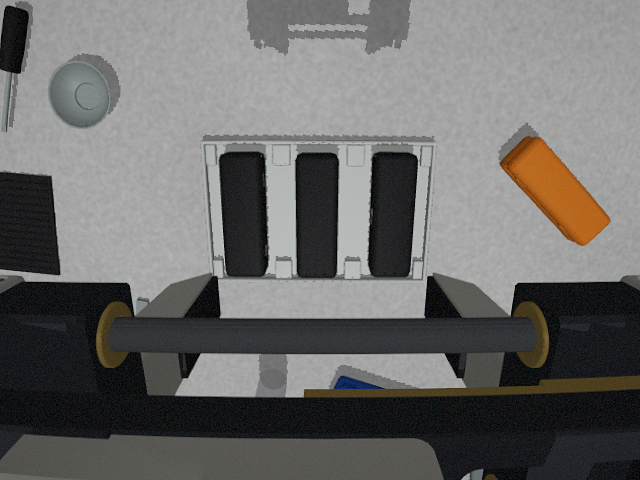

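The wrist picture shows three black cases in the white tray: case_c at (243,214), case_b at (317,215) and case_a at (394,214). The orange look-alike at (555,190) and the blue one at (370,383) lie outside the tray. I'll refine the positions and save one enlarged crop to confirm.

```bash
python3 - <<'E'
from h import *
np.set_printoptions(precision=4,suppress=True)
im=cv2.imread('pics/w1.png'); cal=viewer.get_calibration('wrist')
g=im.max(2); m=np.zeros(g.shape,np.uint8); m[145:280,205:432]=g[145:280,205:432]<90
m=cv2.morphologyEx(m,cv2.MORPH_OPEN,np.ones((3,3)))
rz=R.from_euler('z',-YAW)
crop=cv2.resize(im[125:290,190:445],None,fx=3,fy=3)
for c,a,ct in blobs(im,m,1500):
    e=ct[:,0]; rows=e[(e[:,1]>170)&(e[:,1]<260)]; 
    L=rows[rows[:,0]<c[0]]; Rr=rows[rows[:,0]>c[0]]
    l=np.polyfit(L[:,1],L[:,0],1); r=np.polyfit(Rr[:,1],Rr[:,0],1)
    P=plane(cal,[(np.polyval(l,v),v) for v in (175,255)]+[(np.polyval(r,v),v) for v in (175,255)],.042)
    yw=[np.degrees(np.arctan2(*(P[i+1]-P[i])[1::-1])) for i in (0,2)]
    E=plane(cal,[(c[0],e[:,1].min()),(c[0],e[:,1].max())],.03)
    print(c,a,'centroid z.03',plane(cal,[c],.03)[0],'edges',rz.apply(P)[:,1],'yaw',yw,'ends',rz.apply(E)[:,0])
T=plane(cal,[(203,138),(435,138),(426,279),(217,279)],.014); print('tray',T[:,:2].tolist(),rz.apply(T)[:,:2].tolist())
cv2.imwrite('pics/crop.png',crop)
E
```

```text
[391.6513 213.4301] 5325.0 centroid z.03 [0.4806 0.231  0.03  ] edges [0.1266 0.1262 0.1791 0.1784] yaw [np.float64(8.57558231098138), np.float64(8.359105185357189)] ends [0.4355 0.5946]
[316.5135 214.1866] 5071.5 centroid z.03 [0.4959 0.1394 0.03  ] edges [0.0378 0.0373 0.0869 0.0862] yaw [np.float64(8.475856960784846), np.float64(8.393329572312082)] ends [0.4359 0.596 ]
[244.0381 213.2216] 5402.5 centroid z.03 [0.5084 0.0507 0.03  ] edges [-0.0516 -0.0523  0.0016  0.0011] yaw [np.float64(8.419129398162397), np.float64(8.526929823024796)] ends [0.4345 0.5949]
tray [[0.42642049797523757, -0.011693207681211848], [0.3828457758146135, 0.2681925954441062], [0.5651206170126052, 0.29868166848184713], [0.6085516213618646, 0.020750855879728164]] [[0.41961194337374896, -0.07679185619212008], [0.41936872987612867, 0.2064655533308692], [0.6041622975078513, 0.2087102516165467], [0.6045625708454807, -0.07259319399639769]]
```

View pics/crop.png

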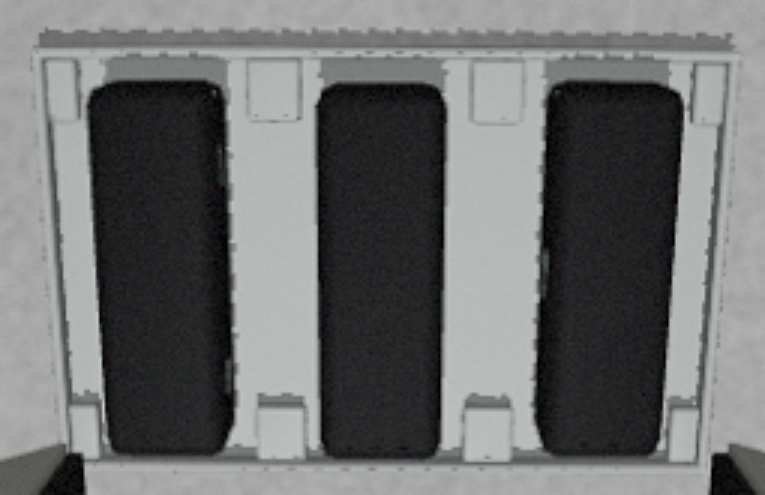

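The crop confirms three black cases, each in its own lane and parallel to the tray, with free gaps beside their middles. I start with case_a.

```bash
cat >> h.py <<'E'
F=R.from_euler('z',np.radians(8.8)); YAW=np.radians(8.5)
LY={'a':.155,'b':.063,'c':-.027}; OUT={'a':1,'b':0,'c':-1}; X=.516; ZG=.019
def W(x,y,z): return F.apply([x,y,z])
def moment():
    manip.sleep(.35); m=[]
    for _ in range(10): m.append(manip.current_wrist_torque()); manip.sleep(.01)
    return F.inv().apply(np.mean(m,0))[1]
def pick(n,off):
    q=ori(1).as_quat(); y=LY[n]+off*OUT[n]
    manip.move_pose(W(X,y,.10),q); 
    f0=np.array(manip.current_force())
    manip.servo_line(W(X,y,.039),vel=.1); f=np.array(manip.current_force())-f0
    print('descend',f)
    if np.linalg.norm(f)>4: return False
    manip.servo_line(W(X,y,ZG),vel=.06); print('down',np.array(manip.current_force())-f0)
    effector.close(40); print('gap',manip.current_finger_gap(),manip.current_gripper_force())
    manip.servo_line(W(X,y,.12),vel=.12); print('lift',np.array(manip.current_force())-f0,manip.current_finger_gap())
    return True
def shake(n,tilts,a=.45):
    out=[]
    P=W(X+.05,LY[n],.20)
    manip.move_pose(gp(P,ori(1)),ori(1).as_quat()); out.append(moment())
    for t in tilts:
        o=ori(1,t*a); manip.move_pose(gp(P,o),o.as_quat()); manip.sleep(.35)
        manip.move_pose(gp(P,ori(1)),ori(1).as_quat()); out.append(moment())
    return np.array(out)
E
python3 - <<'E'
from h import *
np.set_printoptions(precision=4,suppress=True)
print(manip.current_clock())
if pick('a',.004):
    cv2.imwrite('pics/lift_a.png',viewer.get_image('side')[:,:,::-1])
    print(manip.current_clock()); print(shake('a',[1,-1,1]),manip.current_clock(),manip.current_finger_gap())
E
```

```text
2.075
descend [-0.2075 -0.3315 -0.5499]
down [-0.7297  0.2706 -1.2433]
gap 0.0003050218973355848 0.0
lift [-1.226  -0.0788 -1.4691] 0.0007376045280328968
6.6917
[0.0203 0.0136 0.0019 0.0001] 13.3583 0.0003718101408287251
```

```bash
python3 - <<'E'
from h import *
a=cv2.imread('pics/lift_a.png')[60:330,120:480]
cv2.imwrite('pics/la.png',cv2.resize(a,None,fx=2,fy=2)); print(manip.current_tool_pos(), W(X,LY['a'],0))
E
```

```text
[0.53581199 0.23969942 0.18043275] [0.48621304 0.23211609 0.        ]
```

View pics/la.png

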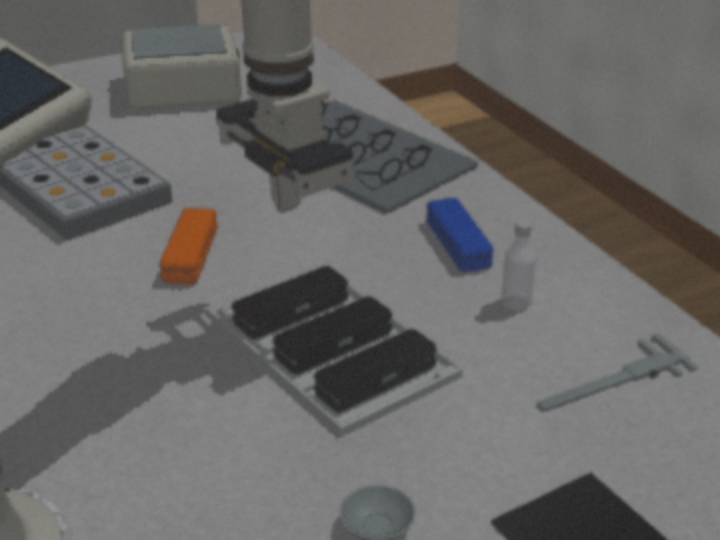

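```bash
python3 - <<'E'
from h import *
np.set_printoptions(precision=4,suppress=True)
cal=viewer.get_calibration('side')
print('fingertip at z=.12..:',plane(cal,[(263,163)],.12),plane(cal,[(263,163)],.2),W(X,LY['a']+.004,.12), 'grip now',manip.current_finger_gap(),manip.current_gripper_force())
im=cv2.imread('pics/lift_a.png'); 
# triangulate case blobs as now seen
ps={}
for n,(x0,y0,x1,y1) in {'scene':(290,200,440,330),'side':(215,180,360,285)}.items():
    g=viewer.get_image(n).max(2); cv2.imwrite(f'pics/{n}2.png',g)
    m=np.zeros(g.shape,np.uint8); m[y0:y1,x0:x1]=g[y0:y1,x0:x1]<(60 if n=='scene' else 52)
    m=cv2.morphologyEx(m,cv2.MORPH_OPEN,np.ones((3,3)))
    ps[n]=[(c,a) for c,a,_ in blobs(g,m,300)]; print(n,ps[n])
if all(len(v)==3 for v in ps.values()):
    A=sorted([c for c,_ in ps['scene']],key=lambda c:-c[0]); B=sorted([c for c,_ in ps['side']],key=lambda c:c[0])
    T=tri(viewer.get_calibration('scene'),A,cal,B); print(T); print(F.inv().apply(T[:,:3]))
effector.open_jaws(); print(manip.current_finger_gap(),manip.current_clock())
E
```

```text
fingertip at z=.12..: [[0.518  0.3067 0.12  ]] [[0.4605 0.1764 0.2   ]] [0.4856 0.2361 0.12  ] grip now 0.0003718101408287251 0.0
scene [(array([392.2921, 279.2899]), 1359.5), (array([333.1947, 236.841 ]), 1180.5), (array([390.2803, 240.1819]), 3195.0)]
side [(array([306.4886, 244.6026]), 1096.0), (array([285.2378, 226.8778]), 1022.5), (array([264.3478, 210.5228]), 931.5)]
[[0.4844 0.234  0.0221 0.0031]
 [0.4592 0.1428 0.0473 0.0722]
 [0.5126 0.0531 0.021  0.0045]]
[[ 0.5145  0.1571  0.0221]
 [ 0.4757  0.0709  0.0473]
 [ 0.5147 -0.0259  0.021 ]]
0.09159293296459539 14.9167
```

```bash
python3 - <<'E'
from h import *
np.set_printoptions(precision=4,suppress=True)
manip.move_pose(W(X,LY['a']+.004,.10),ori(1).as_quat()); print(manip.current_tool_pos(),W(X,LY['a']+.004,.10))
q=manip.current_q(); print(q, manip.solve_ik(W(X,LY['a']+.004,.10),ori(1).as_quat()))
manip.servo_line(W(X,LY['a']+.004,.06),vel=.1); print(manip.current_tool_pos(),manip.current_tcp_rot(),manip.current_force())
s=viewer.get_image('side'); w=viewer.get_image('scene')
a=cv2.resize(s[120:270,180:380],None,fx=2,fy=2); b=cv2.resize(w[180:330,290:490],None,fx=2,fy=2)
cv2.imwrite('pics/chk.png',np.hstack([a,b])[:,:,::-1]); print(manip.current_clock())
def proj(n,P):
    c=viewer.get_calibration(n); f=240/np.tan(np.radians(c['vfov'])/2)
    r=R.from_quat(c['attitude']).inv(); K=np.array([[f,0,c['cx']],[0,f,c['cy']],[0,0,1]])
    return cv2.projectPoints(np.array(P,float).reshape(-1,1,3),r.as_rotvec(),-r.apply(c['eye']),K,np.array(c['dist_coeffs']))[0][:,0]
p=manip.current_tool_pos(); y=W(0,1,0)*.046
P=[p,p+y,p-y]
print('side',(proj('side',P)-[180,120])*2,'scene',(proj('scene',P)-[290,180])*2+[400,0])
E
```

```text
[0.4853 0.236  0.0997] [0.4856 0.2361 0.1   ]
[-0.2878  0.395  -0.2623  1.9109  0.1328  0.8532  1.1013] [-0.2876  0.3945 -0.2623  1.9108  0.1327  0.8528  1.101 ]
[0.4863 0.2364 0.0605] [-0.074   0.9973  0.0002  0.0004] [1.2086 0.1444 0.283 ]
16.0333
side [[169.213  155.2355]
 [149.6201 140.1382]
 [189.5774 170.9278]] scene [[610.6037 184.1192]
 [642.9187 207.4184]
 [579.0461 161.384 ]]
```

View pics/chk.png

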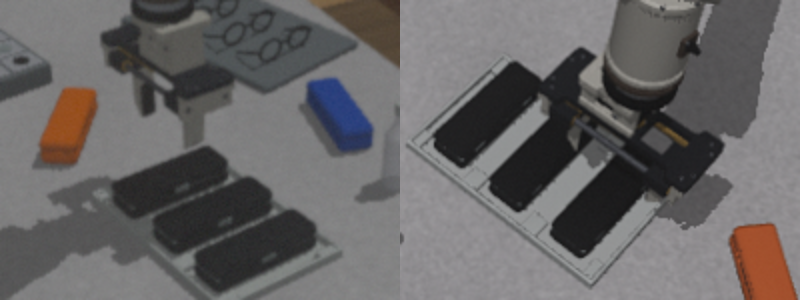

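```bash
python3 - <<'E'
from h import *
np.set_printoptions(precision=4,suppress=True)
s=viewer.get_calibration('side'); c=viewer.get_calibration('scene')
T=tri(c,[(377.5,255)],s,[(276,193.5)]); print(T, F.inv().apply(T[:,:3]), F.inv().apply(manip.current_tool_pos()))
for px in [(276,193.5),(253.5,179)]:
    for z in (.06,.08,.10,.12): print(px,z,F.inv().apply(plane(s,[px],z))[0])
a=cv2.imread('pics/chk.png'); 
im=np.hstack([cv2.resize(a[60:180,90:250],None,fx=2.5,fy=2.5,interpolation=cv2.INTER_CUBIC),cv2.resize(a[80:200,520:680],None,fx=2.5,fy=2.5,interpolation=cv2.INTER_CUBIC)])
cv2.imwrite('pics/chk2.png',im)
E
```

```text
[[0.5011 0.1909 0.0941 0.0055]] [[0.5244 0.112  0.0941]] [0.517  0.1593 0.0609]
(276, 193.5) 0.06 [0.5528 0.1589 0.06  ]
(276, 193.5) 0.08 [0.5352 0.1328 0.08  ]
(276, 193.5) 0.1 [0.5176 0.1068 0.1   ]
(276, 193.5) 0.12 [0.5001 0.0807 0.12  ]
(253.5, 179) 0.06 [0.5461 0.256  0.06  ]
(253.5, 179) 0.08 [0.5287 0.2275 0.08  ]
(253.5, 179) 0.1 [0.5113 0.199  0.1   ]
(253.5, 179) 0.12 [0.4939 0.1705 0.12  ]
```

View pics/chk2.png

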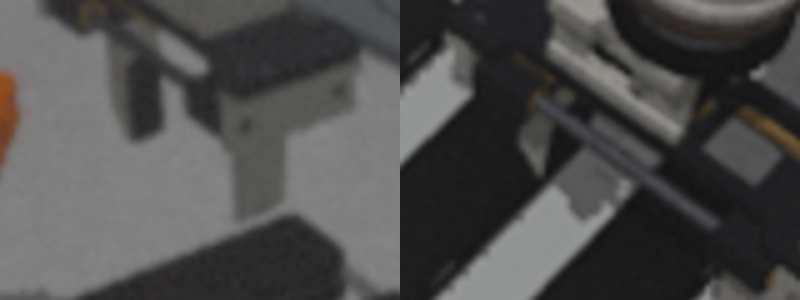

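In the close views the finger tips sit about 36 mm above the reported TCP. Tip triangulation gives z≈0.095–0.10 m against a reported 0.0605 m, and x/y agree. That explains the empty first grasp: the cases were not touched. I will correct for this along the tool axis and feel the way down.

```bash
cat >> h.py <<'E'
D=.036   # true finger tips lie this far behind the reported TCP (seen in two views)
def cmd(tip,o): return np.array(tip)+o.apply([0,0,D])
def line(tip,vel): manip.servo_line(cmd(tip,ori(1)),vel=vel)
def pick(n,off,ztip=.018,ztest=.036):
    q=ori(1).as_quat(); y=LY[n]+off*OUT[n]
    manip.move_pose(cmd(W(X,y,.075),ori(1)),q)
    f0=np.array(manip.current_force()); df=lambda: np.array(manip.current_force())-f0
    line(W(X,y,ztest),.1); print('descend',df())
    if np.linalg.norm(df())>5: return False
    line(W(X,y,.026),.08); z=.026
    while z>ztip and df()[2]<4:
        z-=.002; line(W(X,y,z),.06)
    print('tip z',z,df())
    if df()[2]>=4: z+=.003; line(W(X,y,z),.06)
    effector.close(40); print('gap',manip.current_finger_gap(),manip.current_gripper_force())
    if manip.current_finger_gap()<.045: return False
    line(W(X,y,z+.08),.15); print('lift',df(),manip.current_finger_gap(),'t',manip.current_clock())
    return z
def shake(n,tilts,a=.45):
    out=[]; P=W(X+.05,LY[n],.20); g=np.array([0,0,-manip.grip_depth])
    def go(t):
        o=ori(1,t); manip.move_pose(P-o.apply(g)+o.apply([0,0,D]),o.as_quat())
    for t in tilts:
        go(t*a); manip.sleep(.3); go(0); out.append(moment())
    return np.array(out)
def place(n,z,out=.003):
    y=LY[n]+out*OUT[n]
    manip.move_pose(cmd(W(X,y,z+.05),ori(1)),ori(1).as_quat()); f0=manip.current_force()[2]
    line(W(X,y,z+.006),.12); h=.006
    while h>-.002 and manip.current_force()[2]-f0<3:
        h-=.0015; line(W(X,y,z+h),.05)
    print('placed h',h,manip.current_force()[2]-f0)
    effector.open_jaws(); line(W(X,y,z+.06),.15); print('t',manip.current_clock())
E
python3 - <<'E'
from h import *
np.set_printoptions(precision=4,suppress=True)
z=pick('a',.004)
if z:
    open('z.txt','w').write(str(z))
    print(shake('a',[1,-1]),manip.current_clock(),manip.current_finger_gap())
cv2.imwrite('pics/s3.png',viewer.get_image('side')[:,:,::-1])
E
```

```text
descend [-0.7962 -0.391   1.4233]
tip z 0.017999999999999995 [-0.7778 -0.2837 -0.1683]
gap 0.05175735571306117 40.00046789646149
lift [-0.7193 -0.7477 -2.1591] 0.051672678060030654 t 19.5
[ 0.0467 -0.0219] 23.4333 0.05175474307655861
```

Case_a is gripped, and the moment shifted by 0.069 N m between tilts. I repeat the tilt to confirm.

```bash
python3 - <<'E'
from h import *
np.set_printoptions(precision=4,suppress=True)
print(shake('a',[1,-1]),manip.current_clock(),manip.current_finger_gap())
E
```

```text
[ 0.0298 -0.0402] 27.25 0.051769524651618215
```

The moment swung between ends on all three reversals (0.069, 0.052 and 0.070 N m, about the expected 0.06). The empty-gripper control drifted by only about 0.01, so case_a rattles. The +, −, +, − tilts also complete the shaking sequence whichever way its x axis points. I carry it to the mat.

```bash
python3 - <<'E'
from h import *
np.set_printoptions(precision=4,suppress=True)
M=np.array([.5815,-.307])
for yw in (8.5,25,0,-15):
    o=ori(1,0,np.radians(yw)); p=cmd([*M,.17],o); q=manip.solve_ik(p,o.as_quat())
    print(yw,q)
    if q is not None and abs(q[6])<2.4 and abs(q[2])<1.4: break
mid=ori(1,0,np.radians(yw)); manip.move_pose(cmd([.59,-.03,.20],mid),mid.as_quat())
manip.move_pose(p,o.as_quat()); manip.sleep(.5)
print(manip.current_tool_pos(),manip.current_finger_gap(),manip.current_gripper_force(),manip.current_joint_velocities(),manip.current_clock())
s=viewer.get_image('side'); w=viewer.get_image('scene')
cv2.imwrite('pics/fin.png',np.hstack([s[150:450,180:580],w[80:380,140:540]])[:,:,::-1])
E
```

```text
8.5 [ 0.4987  0.532  -0.0751  1.5886  0.0446  1.0226  2.1298]
[ 0.5816 -0.3068  0.1341] 0.05186324586721549 39.998602867126465 [ 0.0041  0.0007  0.0019  0.0001  0.0011 -0.0012  0.0005] 29.8917
```

View pics/fin.png

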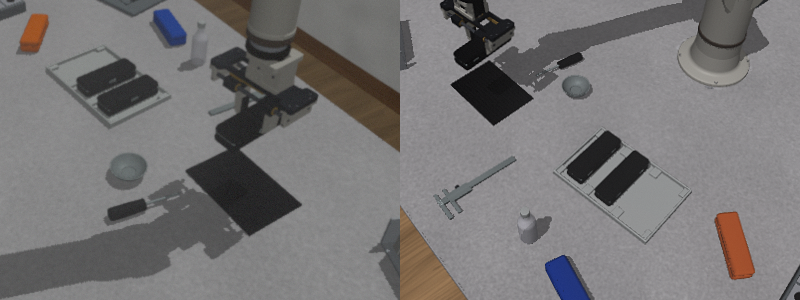

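The picture shows case_a held level over the mat, at side-crop (250,122) and scene-crop (483,48). Cases b and c are still in their lanes and the bystanders have not moved. One numeric check of the height, then hand in.

```bash
python3 - <<'E'
from h import *
T=tri(viewer.get_calibration('scene'),[(140+483-400,80+48)],viewer.get_calibration('side'),[(180+250,150+122)])
print(T)
p=T[0]
if p[3]<.03 and .1<p[2]<.25 and abs(p[0]-.5815)<.045 and abs(p[1]+.307)<.065:
    manip.sleep(.5); print(manip.hand_in(),manip.current_clock())
E
```

```text
[[ 0.58282426 -0.29979528  0.17017368  0.00190466]]
the job is handed in; nothing more can be done
the job is handed in; nothing more can be done
```

The job is handed in: case_a was the rattling case, identified by its moment swinging about 0.06 N m on each tilt reversal, and I shook it by tilting end to end. It is held level and still over the middle of the mat, about 15 cm up; cases b and c were never touched, because the first case tested was the rattling one.

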